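# Close a cake tin in the bench lid press

### The arm

A 6-joint arm with a two-finger parallel gripper is mounted at the origin on the work surface. World frame = base frame: x ahead of the robot, y to its left, z up, the work surface at z = 0. Lengths are in m, angles in rad, forces in N, time in s.
With the tool pointing down it reaches from about 0.275 to 0.825 m from the base axis. Payload 5.2 kg.
Tool frame: the origin (TCP) lies at the very end of the fingers, on their centre line; the grasp point (between the pads) lies ctrl.tcp_to_grasp behind it (ctrl.tcp_to_grasp is the distance from the TCP to the grasp point, in m); z points along the fingers, y is the line along which they close (so a half turn about z gives the same grasp; the last joint's range is limited). The gripper opens to 93 mm and grips with 3 to 60 N. Pads are 15 mm wide; open, the fingers measure 128 mm over their backs; the gripper's body (75 mm by 188 mm) begins 65 mm behind the grasp point.
Start: joints at [0.993, 0.259, 1.535, -0, 1.348, -0.203], TCP at [0.201, 0.512, 0.219] pointing down, gripper open.
Joint ranges: [-3.14, 3.14], [-0.91, 2.08], [0.19, 2.58], [-1.22, 4.36], [0.22, 2.71], [-3.12, 3.12]. Speed limits (rad/s): [2.57, 2.57, 3.14, 3.14, 3.14, 3.14].

### API

Orientations are given as a unit quaternion [x, y, z, w].
In Python, from station import sensors, snapshot, order, finder, ctrl gives the robot as it stands.
- The arm moves only by the tool send_rows, never from a script. Its arguments are lists of equal length, an entry for each row: "offset": the shift along the tool's x, y, z in m, a list of three; "roll": the turn about the tool's z in degrees. In form: {"offset": [[x, y, z], ...], "roll": [roll, ...]}. A call has 1 to 12 rows; each row is the pose to reach, as a shift and turn from the pose commanded when the call began, along the tool's axes at that moment; what a row does not reach only later rows make up. A row lasts 1/10 s, in which the tool goes at most 50 mm and 8.59 degrees, less where a joint would pass 70% of its speed; a pose out of reach is approached as far as the arm can. A call with a gripper value outside its range is refused whole. "claw" is the opening, from 0 (shut) to 1 (fully open), set as the call begins (left out, the last holds). The fingers move at their own pace and stop on an object; the grip force is fixed at half the most. Time passes only in rows, so rows that repeat a pose let the fingers close. It gives the time, the measured TCP pose, the force, the opening and the grip force at its end, in the units of the state.
- sensors.observe(): the state, without advancing time (a new reading comes with each control period).
- snapshot(name): name is "scene" or "top" or "wrist"; returns a dict with "frame" (384x512x3 uint8, red, green, blue), "K" (3x3 intrinsics, pixels), "R" (3x3) and "t" (3): a world point X has camera coordinates R X + t; the wrist camera has in their place "T_tool_cam" (4x4, takes a point from camera to tool coordinates, whose origin is the TCP and whose axes are the flange's). Camera axes: x right, y down, z forward; pixel columns grow to the right and rows downward; lengths in m; the calibration is good to about 2 mm. The wrist camera is an equidistant fisheye: a pixel r from the principal point sees the ray r / f radians off the axis. A picture is of the moment at which its call begins: read the wrist's pose just before it. There is no depth.
- order.close_job(): hands the job in; it is judged then, once.
Trained networks look in the newest picture that a camera, given by its name, has taken for a name from the list of things; names that differ only in an ending like _2 or _b are one class to them, and where a whole thing is asked for, a point or a joint stands for the part that bears it (a point fixed in the world has none). Each returns a list of dicts, best first, with "confidence" (0 to 1); they miss things now and then, are a little off and sometimes report something else, mostly with a low value. They report only what shows in the picture. A call takes as long as a camera call. They do not tell look-alikes from the thing itself.
- finder.boxes_of(camera, query): "centre" ([column, row] in pixels, amid what is visible of it).
The state is a dict: "time_s": time; "joint_pos": joint angles; "joint_vel": joint speeds; "effort": joint torques, N m; "ee_pos": TCP position; "orientation": TCP orientation; "contact_force": force on the tool from outside, world axes, zero at the start; "ft_torque": the same for the moment, N m; "opening": finger opening in m; "finger_force": force on a finger pad.
Only numpy, scipy, OpenCV 4.12 (cv2) and the standard library are available. Lean on these libraries where they do the work, as an engineer would, in place of code of your own. Each camera call takes 0.05 s, during which the arm holds its last target. There are 200 camera calls.

### The job

Close the cake tin in the bench lid press: swing the red lever on the press head fully up to raise the press plate, push the tin along the table under the plate until it rests against both black stop pins, then swing the lever fully down so that the plate comes onto the lid. Press the pedal right down to its stop for a moment so that the tin is lifted against the plate and the lid goes home, let the pedal come back up, and then swing the lever fully up again. Leave the closed tin standing at the pins, and do not disturb the palette knife, the jar or the bowl.

Things in the scene. Friction and masses are not known exactly. Their poses are not given: they have to be found in the camera images.
- press: White bench lid press, fixed; place and yaw vary. Origin on the table below the plate; x towards the column (its face at x 145 mm, 70 mm wide), y towards the pedal, z up. Head beam: x -35 to 205, y +-28, z 138 to 198 mm. The tin comes in from the open -y side. Two black stop pins, 18 mm diameter, 45 mm tall, at x +-64, y 76 mm; 8 mm high bar behind them, y to 120 mm.
- nest (a point): Point on the table straight below the press plate, at the press origin, with the press axes: where the centre of the tin lies when the tin rests against both stop pins. Round it a blue lift pad, 120 mm diameter, lies flush in the table; the pedal raises it, and the tin on it, by 5.5 mm.
- plate (a point): Centre of the underside of the blue round press plate (56 mm diameter) on the press axis. 70 mm above the table with the lever down, 102 mm with the lever up.
- lever (a joint): Angle of the red-gripped lever, rad: 0 = fully down (plate lowered), 0.9 = fully up (plate raised). Pivot parallel to press x, at press x -53, y 0, z 165 mm. Its 85 mm arm points 50 degrees above level towards press +y at 0, and 102 degrees (just past upright, leaning to -y) at 0.9. Friction holds it where it is left; 5 to 8 N at the grip move it.
- lever_grip (a point): Middle of the lever's red grip: a level bar parallel to the press x axis, 18 mm diameter, 68 mm long, sticking out from the end of the arm to press -x. Its free end is 31 mm to -x of this point, and the steel arm 36 mm to +x of it.
- pedal (a joint): Angle of the spring pedal, rad: 0 = up, 0.28 = down on its stop. It springs back when let go.
- pedal_pad (a point): Where to press: on top of the pedal's black rubber pad (75 x 69 mm; it reaches 25 mm to press -x and 48 mm to +x of this point). The pedal hinges about a press-y line at press x 55 mm, z 34 mm, 95 mm from this point. At the stop this point is about 27 mm lower than at rest; 8 to 10 N hold it down.
- tin: Round copper-coloured cake tin, 180 mm diameter, body 60 mm tall, about 0.7 kg with lid, standing loose on the table. Origin at the centre of its underside, z up. A flat green lid with a white dot (179 mm diameter) sits loosely in it; lid top 74 mm above the table when loose, 64 mm when home.
- lid (a joint): How far the lid has been pressed into the tin, m: 0 = loose, 0.010 = home. Bringing the plate down by the lever presses it about 4 mm; the pedal, which lifts the tin against the lowered plate, does the rest. Friction (4 N) holds it.
- palette_knife: Bystander: palette knife with wooden handle, 235 mm long, lying on the table; origin near its middle, handle to its -x. Leave alone.
- jar: Bystander: amber glass jar with white cap, 68 mm diameter, 100 mm tall. Origin under its centre. Leave alone.
- bowl: Bystander: steel bowl, 130 mm diameter, 60 mm tall. Origin under its centre. Leave alone.
Not all that is in view belongs to the job. Leave any pink or purple look-alike of the tin alone.

How it is judged:
By the outcome, as a careful person would: the job done as asked, in the order asked, and still so for the second after the job is handed in, with the robot touching nothing.
It also fails if it takes over 70 s, if anything falls off the work surface, if the arm or the gripper's body presses on something with over 40 N, if the wrist force passes 120 N, or if a joint passes its speed limit or range.

## Working session

There is one attempt and no reset: what is moved stays moved. The work goes in short steps, Python scripts to look and compute and a tool call to move; the robot and the scene stay as the last step left them, time stands still between calls to the robot, and variables do not carry over. Pictures are saved under pics/ and viewed, at most 10 in all, crops included, and the job is handed in when it is done.

Besides the shell and the picture viewer there is one more tool, called as name(argument=value, ...) on one line, values as JSON. send_rows: Moves the arm, as the interface text tells. Its arguments: {"type":"object","properties":{"offset":{"type":"array","items":{"type":"array","items":{"type":"number"}}},"roll":{"type":"array","items":{"type":"number"}},"claw":{"type":"number"}},"required":["offset","roll"]}

```bash
mkdir -p pics; ls; python3 - <<'E'
from station import sensors, snapshot, order, finder, ctrl
import cv2,numpy as np
print(sensors.observe(), ctrl.tcp_to_grasp)
for n in("scene","top"):
    s=snapshot(n);cv2.imwrite(f"pics/{n}0.png",s["frame"][:,:,::-1])
    print(n,s["K"].tolist(),s["R"].tolist(),s["t"].tolist())
    for q in("press","nest","plate","lever_grip","lever","pedal_pad","pedal","tin","lid","jar","bowl","palette_knife"):
        try: print(q,[(np.round(d["centre"],1).tolist(),round(d["confidence"],2)) for d in finder.boxes_of(n,q)[:3]])
        except Exception as e: print(q,e)
E
```

```text
pics
{'time_s': 0.0, 'joint_pos': array([ 9.93201285e-01,  2.59337670e-01,  1.53609005e+00, -9.90659575e-06,
        1.34800806e+00, -2.02809420e-01]), 'joint_vel': array([-0.00014414,  0.00072565, -0.00017045,  0.00030544, -0.00034198,
       -0.00072285]), 'effort': array([-7.84842941e-04, -4.37295842e+01, -2.83993042e+01,  7.18245702e-02,
        4.13003017e-02, -1.52075172e-04]), 'ee_pos': array([0.2010161 , 0.51135145, 0.2178178 ]), 'orientation': array([ 1.86296826e-01,  9.82493075e-01, -8.54126999e-04, -3.46072608e-04]), 'contact_force': array([-0.0951569 , -0.65070859,  0.21014712]), 'ft_torque': array([-0.01555741,  0.02977836,  0.05624879]), 'finger_force': 0.0, 'opening': 0.09280523635321415} 0.0188
scene [[405.54138218798613, 0.0, 258.1810239152987], [0.0, 405.54138218798613, 189.18046315767737], [0.0, 0.0, 1.0]] [[-0.49641954758014656, 0.868008846695914, -0.011325848222161781], [0.5317133033250108, 0.2937252163667055, -0.7943591507231078], [-0.6861840830619197, -0.40035751438927797, -0.607342790213658]] [0.2804296878459444, -0.13684353275941946, 1.5957712191377664]
press
[... 680 characters left out ...]
7], [-0.9748214654931058, 0.01656871627515976, -0.22237038484219668], [0.22236715839339186, -0.002060133991418684, -0.9749608211184617]] [-0.009432115926278954, 0.526416921629644, 0.9963481028571348]
press [([219.8, 183.8], 0.69)]
nest [([220.9, 184.8], 0.59)]
plate []
lever_grip [([214.4, 207.1], 0.69), ([130.3, 191.9], 0.43)]
lever [([216.7, 209.8], 0.61)]
pedal_pad [([170.6, 202.9], 0.77)]
pedal [([173.1, 203.3], 0.87)]
tin [([339.6, 287.5], 0.96), ([303.6, 196.6], 0.95), ([393.3, 191.9], 0.85)]
lid [([395.3, 191.3], 0.98), ([160.5, 281.4], 0.89), ([339.0, 285.4], 0.62)]
jar [([292.5, 130.1], 0.86)]
bowl [([182.5, 134.0], 0.9)]
palette_knife [([128.2, 189.2], 0.6), ([170.1, 203.3], 0.45)]
```

```bash
python3 - <<'E'
import cv2
for n in("scene","top"):
    i=cv2.imread(f"pics/{n}0.png");cv2.imwrite(f"pics/{n}1.png",cv2.resize(i,(800,600),interpolation=cv2.INTER_CUBIC))
E
```

```text
(no output)
```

View pics/scene1.png

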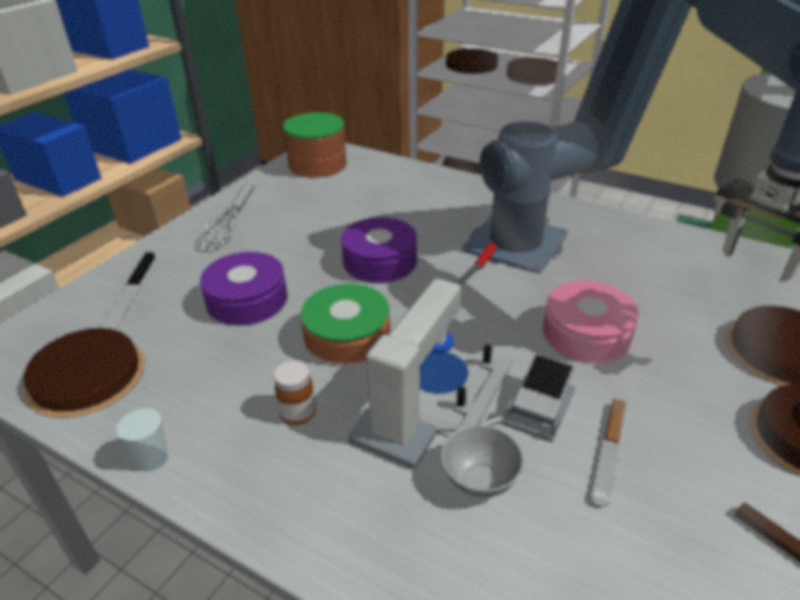

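View pics/top1.png

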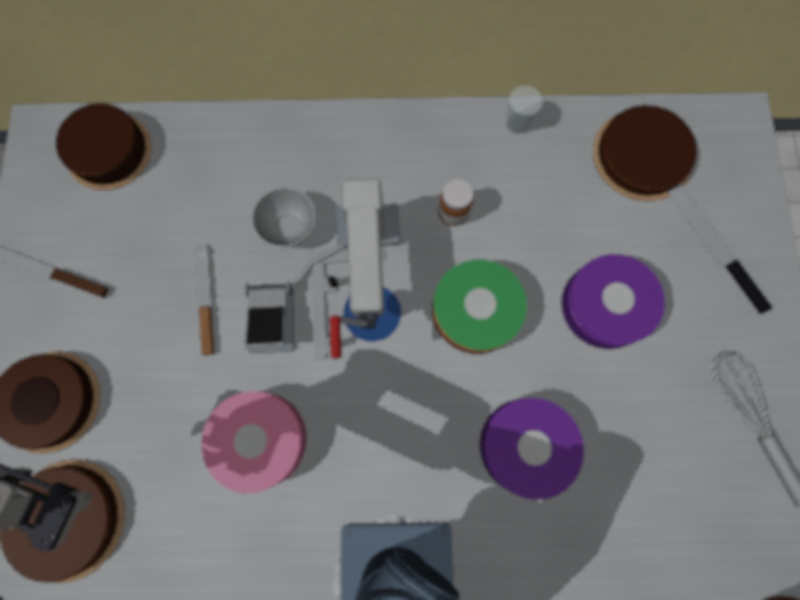

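The top view shows the real tin (green lid) at about (307,195) in native pixels, the press beam at about (233,160) and the red grip at about (215,216), lever down. The pedal pad is at about (170,207), the jar at (292,128) and the bowl at (182,138). Next I'll make enlarged crops to pick exact points.

```bash
python3 - <<'E'
import cv2,numpy as np
a=cv2.imread("pics/scene0.png")[145:295,220:370]; b=cv2.imread("pics/top0.png")[105:245,150:290+0]
a=cv2.resize(a,None,fx=4,fy=4,interpolation=cv2.INTER_CUBIC)
b=cv2.resize(b,None,fx=4,fy=4,interpolation=cv2.INTER_CUBIC)
for im,(x0,y0) in((a,(220,145)),(b,(150,105))):
    for k in range(0,im.shape[1],80):
        cv2.putText(im,str(x0+k//4),(k,10),0,.4,(0,0,255),1);cv2.line(im,(k,0),(k,im.shape[0]),(0,255,255),1)
    for k in range(0,im.shape[0],80):
        cv2.putText(im,str(y0+k//4),(0,k+12),0,.4,(0,0,255),1);cv2.line(im,(0,k),(im.shape[1],k),(0,255,255),1)
cv2.imwrite("pics/c1.png",a);cv2.imwrite("pics/c2.png",b)
def blob(im,m):
    n,l,s,c=cv2.connectedComponentsWithStats(m.astype(np.uint8))
    return [(s[i].tolist(),np.round(c[i],1).tolist()) for i in range(1,n) if s[i,4]>25]
for f in("scene","top"):
    im=cv2.imread(f"pics/{f}0.png");h=cv2.cvtColor(im,cv2.COLOR_BGR2HSV).astype(int);H,S,V=h[...,0],h[...,1],h[...,2]
    print(f,"red",blob(im,((H<5)|(H>175))&(S>170)&(V>90)))
    print("blue",blob(im,(H>100)&(H<118)&(S>150)&(V>60)))
    print("green",blob(im,(H>50)&(H<75)&(S>120)&(V>50)))
    print("black",blob(im,(V<35)))
E
```

```text
scene red [([306, 156, 11, 13, 64], [311.2, 162.1])]
blue [([37, 0, 57, 37, 1679], [66.3, 16.1]), ([0, 45, 115, 79, 5419], [57.9, 83.6]), ([270, 214, 28, 37, 642], [282.9, 236.2])]
green [([181, 72, 39, 17, 477], [199.9, 79.7]), ([193, 182, 55, 36, 1286], [220.2, 200.1])]
black [([287, 33, 17, 12, 92], [293.7, 40.5]), ([496, 112, 16, 8, 51], [503.8, 115.8]), ([84, 163, 13, 18, 83], [90.2, 171.8]), ([337, 229, 26, 24, 382], [349.5, 240.8]), ([293, 249, 4, 10, 26], [294.8, 253.7]), ([507, 258, 5, 15, 49], [509.6, 264.6]), ([497, 282, 15, 17, 121], [505.4, 289.7])]
top red [([212, 204, 5, 24, 93], [214.4, 215.3])]
blue [([225, 187, 30, 30, 327], [244.2, 205.2])]
green [([278, 167, 58, 56, 2092], [307.1, 194.5])]
black [([54, 79, 38, 38, 374], [79.4, 102.9]), ([466, 168, 26, 31, 225], [478.7, 183.2]), ([159, 198, 21, 21, 404], [169.3, 207.9]), ([37, 231, 22, 52, 261], [51.7, 255.8]), ([25, 242, 12, 15, 34], [32.2, 247.0]), ([50, 299, 24, 58, 241], [66.8, 322.4]), ([0, 304, 49, 47, 501], [28.9, 320.3]), ([235, 351, 57, 30, 400], [264.2, 362.7])]
```

View pics/c1.png

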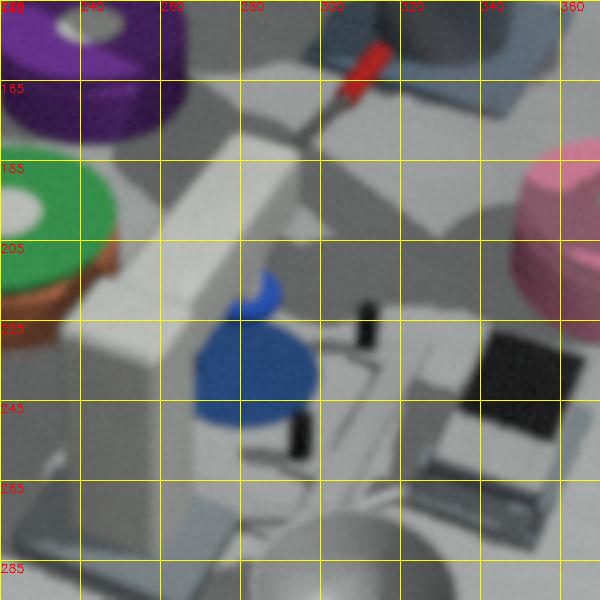

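View pics/c2.png

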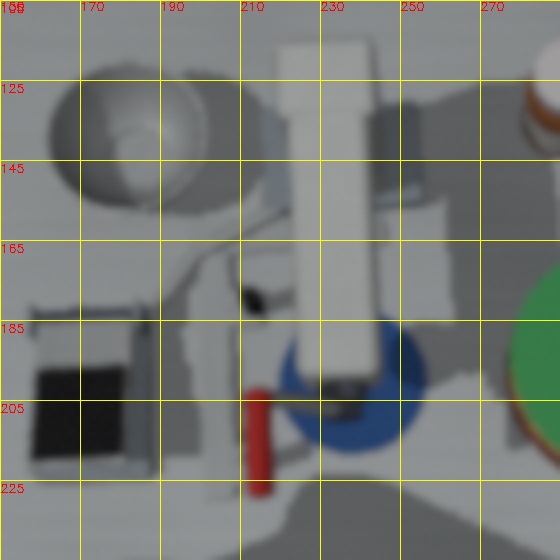

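```bash
cat > h.py <<'E'
import numpy as np,cv2
from scipy.optimize import least_squares
C={"scene":(np.array([[405.541,0,258.181],[0,405.541,189.180],[0,0,1]]),np.array([[-0.49641954758014656,0.868008846695914,-0.011325848222161781],[0.5317133033250108,0.2937252163667055,-0.7943591507231078],[-0.6861840830619197,-0.40035751438927797,-0.607342790213658]]),np.array([0.2804296878459444,-0.13684353275941946,1.5957712191377664])),
"top":(np.array([[347.0587,0,256.8326],[0,347.0587,189.8240],[0,0,1]]),np.array([[-0.016611962013006923,-0.9998606070292649,-0.0016760755197066917],[-0.9748214654931058,0.01656871627515976,-0.22237038484219668],[0.22236715839339186,-0.002060133991418684,-0.9749608211184617]]),np.array([-0.009432115926278954,0.526416921629644,0.9963481028571348]))}
def proj(c,X):
    K,R,t=C[c];p=K@(R@np.asarray(X,float)+t);return p[:2]/p[2]
def ray(c,uv):
    K,R,t=C[c];return -R.T@t,R.T@np.linalg.solve(K,[*uv,1])
def atz(c,uv,z):
    o,d=ray(c,uv);return o+d*(z-o[2])/d[2]
def tri(a,b):
    r=least_squares(lambda X:np.r_[proj("scene",X)-a,proj("top",X)-b],[.5,.1,.1]);return np.round(r.x,4),np.round(r.fun,1)
def W(p,X):
    x,y,a=p;c,s=np.cos(a),np.sin(a);return np.array([x+c*X[0]-s*X[1],y+s*X[0]+c*X[1],X[2]])
E
python3 - <<'E'
from h import *
print("grip",tri((311.2,162.1),(214.4,215.3)),"pad",tri((349.5,240.8),(169.3,207.9)),"lid",tri((220.2,200.1),(307.1,194.5)))
print("lid z74",atz("scene",(220.2,200.1),.074),atz("top",(307.1,194.5),.074))
o=[("scene",(311.5,221.5),(-.064,.076,.045)),("scene",(311.,231),(-.064,.076,0)),("scene",(295,248.5),(.064,.076,.045)),("scene",(294.3,258.8),(.064,.076,0)),
("scene",(279,178.5),(-.035,-.028,.198)),("scene",(294.5,183),(-.035,.028,.198)),("top",(224.5,199),(-.035,.028,.198)),("top",(244.5,198),(-.035,-.028,.198)),
("scene",(311.2,162.1),(-.089,.0546,.230)),("top",(214.4,215.3),(-.089,.0546,.230)),("top",(213,179),(.064,.076,.04))]
f=lambda p:np.concatenate([proj(c,W(p,X))-uv for c,uv,X in o])
r=least_squares(f,[.5,.08,0],loss="soft_l1");print(r.x,np.degrees(r.x[2]));print(np.round(r.fun if 0 else f(r.x),1).reshape(-1,2).tolist())
th=np.linspace(0,6.28,200)
q=np.array([proj("top",W(r.x,(.06*np.cos(t),.06*np.sin(t),0))) for t in th]);print(q.min(0),q.max(0))
for n,c,uv,z in(("jar","top",(292.5,122),.1),("bowl","top",(182.5,138),.04)):print(n,atz(c,uv,z))
E
```

```text
grip (array([0.4221, 0.0892, 0.238 ]), array([-0.6, -0. , -0.5,  0.2])) pad (array([0.476 , 0.2459, 0.0551]), array([ 0.3, -0. ,  0.3, -0.1])) lid (array([ 0.5083, -0.1697,  0.062 ]), array([-0.1, -0. , -0.1,  0. ]))
lid z74 [ 0.52020203 -0.16034121  0.074     ] [ 0.50594126 -0.16818917  0.074     ]
[0.5084233  0.04128387 0.05250382] 3.008247213781583
[[-0.1, -0.7], [-0.6, 0.7], [-0.1, -0.1], [-0.1, 0.7], [-2.3, -2.9], [0.6, -2.2], [-0.2, -0.2], [1.2, -0.7], [0.7, 1.6], [-0.9, 2.9], [-0.8, -0.2]]
[219.55279876 181.47154381] [257.09644718 218.3153925 ]
jar [ 0.72766789 -0.13073834  0.1       ]
bowl [0.70518196 0.21734996 0.04      ]
```

Those pictures give the press at (0.508, 0.041) with 3° yaw. The grip triangulates to (0.42, 0.09, 0.238), so the lever is near its down end, and the pedal pad to (0.476, 0.246, 0.055). I'll bring the closed fingers to the +y side of the grip, with tool y along press x.

send_rows(offset=[[-0.036,-0.03,-0.01],[-0.072,-0.06,-0.02],[-0.108,-0.09,-0.03],[-0.144,-0.12,-0.04],[-0.18,-0.15,-0.05],[-0.216,-0.18,-0.06],[-0.252,-0.21,-0.07],[-0.288,-0.24,-0.08],[-0.325,-0.275,-0.08],[-0.325,-0.275,-0.08],[-0.325,-0.275,-0.08],[-0.325,-0.275,-0.08]], roll=[8,16,24,32,40,48,56,64,65.5,65.5,65.5,65.5], claw=0)

```text
time_s: 2.5
ee_pos: [0.4025, 0.1377, 0.2985]
orientation: [0.688, 0.726, 0.0, -0.0]
contact_force: [-0.2, 0.5, -0.2]
opening: 0.0025
finger_force: 0.0
```

```bash
cat >> h.py <<'E'
P=np.array([0.5084,0.0413,0.0525])
def inP(X,p=P):
    d=np.asarray(X)[:2]-p[:2];c,s=np.cos(p[2]),np.sin(p[2]);return np.round([c*d[0]+s*d[1],-s*d[0]+c*d[1]],4)
def state():
    from station import sensors
    s=sensors.observe();q=s["orientation"]
    from scipy.spatial.transform import Rotation as Ro
    yv=Ro.from_quat(q).apply([0,1,0]);print("t",round(s["time_s"],2),"tcp press",inP(s["ee_pos"]),"z",round(s["ee_pos"][2],4),"tooly deg",round(np.degrees(np.arctan2(yv[1],yv[0])),2),"F",np.round(s["contact_force"],1),"open",round(s["opening"],4))
def dots(im):
    h=cv2.cvtColor(im,cv2.COLOR_BGR2HSV);m=((h[...,1]<60)&(h[...,2]>110)).astype(np.uint8)
    n,l,s,c=cv2.connectedComponentsWithStats(m);return [(np.round(c[i],1).tolist(),s[i,4]) for i in range(1,n) if 50<s[i,4]<600]
E
python3 - <<'E'
from h import *
state()
for f in("scene","top"):
    print(f,dots(cv2.imread(f"pics/{f}0.png")))
E
```

```text
t 2.5 tcp press [-0.1007  0.1019] z 0.2985 tooly deg 3.07 F [-0.2  0.5 -0.2] open 0.0025
scene [([495.0, 52.2], np.int32(66)), ([497.2, 63.3], np.int32(142)), ([102.3, 94.9], np.int32(59)), ([55.3, 116.3], np.int32(53)), ([241.2, 151.0], np.int32(89)), ([288.2, 167.2], np.int32(416)), ([154.4, 174.8], np.int32(156)), ([378.6, 195.6], np.int32(194)), ([220.2, 197.6], np.int32(186)), ([10.9, 313.4], np.int32(93)), ([47.7, 314.8], np.int32(136)), ([2.9, 322.8], np.int32(76)), ([61.7, 331.2], np.int32(306)), ([9.4, 339.7], np.int32(128)), ([84.3, 339.3], np.int32(169)), ([28.8, 356.7], np.int32(349)), ([137.0, 358.6], np.int32(62)), ([53.2, 372.7], np.int32(516)), ([78.6, 377.4], np.int32(348)), ([158.3, 371.7], np.int32(53)), ([149.9, 378.9], np.int32(222))]
top [([395.3, 190.4], np.int32(326)), ([307.0, 193.8], np.int32(331)), ([220.7, 212.2], np.int32(55)), ([263.9, 263.4], np.int32(574)), ([157.8, 281.0], np.int32(207)), ([342.5, 283.5], np.int32(240))]
```

send_rows(offset=[[0,0,0.03],[0,0,0.06],[0,0,0.085],[-0.02,0,0.085],[-0.03,0,0.085],[-0.04,0,0.085],[-0.05,0,0.085],[-0.06,0,0.085],[-0.07,0,0.085],[-0.08,0,0.085],[-0.09,0,0.085],[-0.09,0,0.085]], roll=[0,0,0,0,0,0,0,0,0,0,0,0])

```text
time_s: 3.7
ee_pos: [0.4084, 0.0477, 0.2147]
orientation: [0.688, 0.726, 0.001, 0.001]
contact_force: [0.6, 1.6, 1.3]
opening: 0.0007
finger_force: 0.7
```

```bash
python3 - <<'E'
from h import *
state()
a=tri((220.2,197.6),(307.0,193.8));print("tin",a,inP(a[0]))
for u,v in(((154.4,174.8),(395.3,190.4)),((241.2,151),(342.5,283.5)),((378.6,195.6),(157.8,281))): 
    a=tri(u,v);print(a,inP(a[0]))
E
```

```text
t 3.7 tcp press [-0.0995  0.0116] z 0.2147 tooly deg 3.04 F [0.6 1.6 1.3] open 0.0007
tin (array([ 0.5084, -0.1683,  0.0726]), array([ 0.,  0.,  0., -0.])) [-0.011  -0.2093]
(array([ 0.5141, -0.433 ,  0.0731]), array([-0.1, -0. , -0.1,  0. ])) [-0.0192 -0.4739]
(array([ 0.2471, -0.2543,  0.0752]), array([-0.5, -0.1, -0.3,  0.2])) [-0.2765 -0.2815]
(array([0.2637, 0.2636, 0.0769]), array([ 0.8, -0.1,  0.7, -0.2])) [-0.2327  0.2348]
```

send_rows(offset=[[-0.005,0,0],[-0.01,0,0],[-0.015,0,0],[-0.015,0,0]], roll=[0,0,0,0])

```text
time_s: 4.1
ee_pos: [0.4087, 0.0394, 0.2143]
orientation: [0.688, 0.726, 0.006, -0.004]
contact_force: [0.4, 29.1, 5.9]
opening: 0.0005
finger_force: 14.6
```

```bash
python3 - <<'E'
from h import *
from station import snapshot
state()
s=[snapshot(n)["frame"] for n in("scene","top")]
ims=[cv2.resize(s[0][120:270,200:350],(400,400)),cv2.resize(s[1][110:260,150:300],(400,400))]
cv2.imwrite("pics/l1.png",np.hstack(ims)[:,:,::-1])
E
```

```text
t 4.1 tcp press [-0.0997  0.0033] z 0.2143 tooly deg 3.04 F [ 0.4 29.1  5.9] open 0.0005
```

View pics/l1.png

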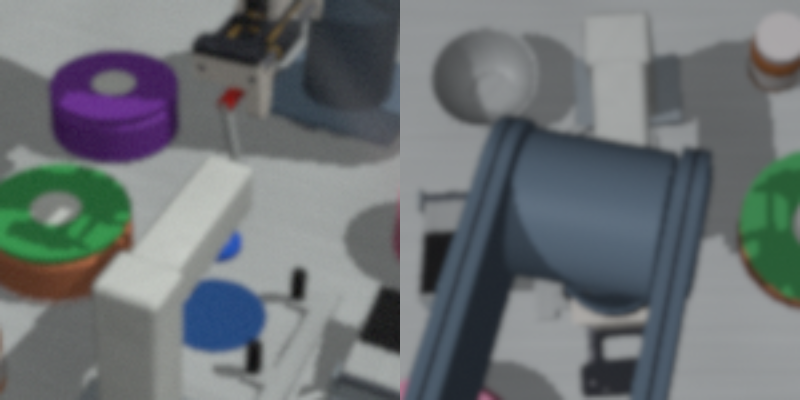

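The lever is hard against its upper stop: the push met 29 N there and the grip in the picture stands upright. I'll back off and go over to the -y side of the tin.

send_rows(offset=[[0.03,0,0],[0.03,0,-0.04],[0.03,0,-0.08],[0,0.02,-0.09],[-0.045,0.04,-0.09],[-0.09,0.06,-0.09],[-0.135,0.08,-0.09],[-0.18,0.09,-0.09],[-0.225,0.09,-0.09],[-0.27,0.09,-0.09],[-0.31,0.09,-0.09],[-0.331,0.09,-0.09]], roll=[0,0,0,0,0,0,0,0,0,0,0,0])

```text
time_s: 5.4
ee_pos: [0.5158, -0.2967, 0.303]
orientation: [0.689, 0.725, -0.001, -0.0]
contact_force: [0.3, 0.7, -0.4]
opening: 0.0005
finger_force: 0.0
```

send_rows(offset=[[0,0,0.04],[0,0,0.08],[0,0,0.12],[0,0,0.16],[0,0,0.2],[0,0,0.24],[0,0,0.28],[0,0,0.28]], roll=[0,0,0,0,0,0,0,0], claw=1)

```text
time_s: 6.2
ee_pos: [0.5127, -0.2899, 0.0185]
orientation: [0.688, 0.726, -0.0, -0.006]
contact_force: [-0.4, 1.2, 0.7]
opening: 0.0601
finger_force: 0.0
```

```bash
python3 - <<'E'
from h import *
from station import snapshot
state()
s=[snapshot(n)["frame"] for n in("scene","top")]
ims=[cv2.resize(s[0][100:300,140:340],(400,400)),cv2.resize(s[1][100:300,200:400],(400,400))]
cv2.imwrite("pics/l2.png",np.hstack(ims)[:,:,::-1])
E
```

```text
t 6.2 tcp press [-0.0131 -0.331 ] z 0.0185 tooly deg 3.09 F [-0.4  1.2  0.7] open 0.0601
```

View pics/l2.png

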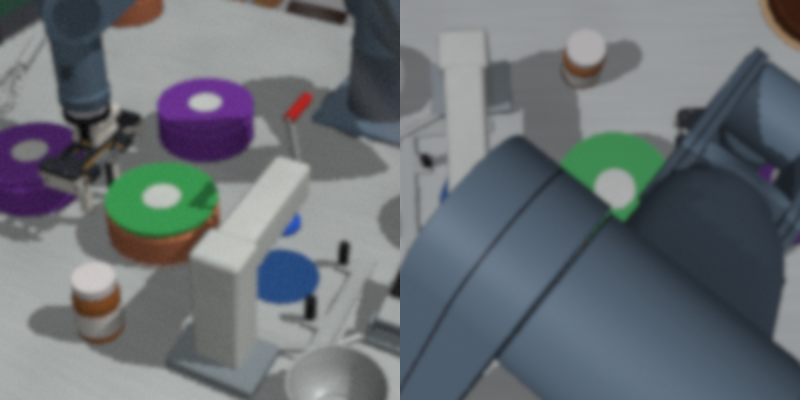

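send_rows(offset=[[0.005,0.002,0],[0.015,0.002,0],[0.025,0.002,0],[0.035,0.003,0],[0.045,0.003,0],[0.057,0.004,0],[0.07,0.005,0],[0.083,0.006,0],[0.096,0.007,0],[0.109,0.008,0],[0.12,0.009,0],[0.12,0.009,0]], roll=[0,0,0,0,0,0,0,0,0,0,0,0], claw=1)

```text
time_s: 7.5
ee_pos: [0.5188, -0.1713, 0.0238]
orientation: [0.688, 0.726, 0.001, -0.0]
contact_force: [0.2, -0.3, -0.6]
opening: 0.0933
finger_force: 0.0
```

send_rows(offset=[[0.01,0.001,0],[0.02,0.001,0],[0.03,0.002,0],[0.04,0.002,0],[0.05,0.003,0],[0.06,0.003,0],[0.07,0.004,0],[0.08,0.004,0],[0.09,0.004,0],[0.1,0.004,0],[0.108,0.004,0],[0.108,0.004,0]], roll=[0,0,0,0,0,0,0,0,0,0,0,0])

```text
time_s: 8.7
ee_pos: [0.5163, -0.0635, 0.0234]
orientation: [0.688, 0.726, 0.0, -0.001]
contact_force: [-1.4, -0.2, -0.1]
opening: 0.0927
finger_force: 0.0
```

```bash
python3 - <<'E'
from h import *
from station import snapshot
state()
s=[snapshot(n)["frame"] for n in("scene","top")]
ims=[cv2.resize(s[0][130:280,190:340],(400,400)),cv2.resize(s[1][100:250,170:320],(400,400))]
cv2.imwrite("pics/l3.png",np.hstack(ims)[:,:,::-1])
E
```

```text
t 8.7 tcp press [ 0.0024 -0.1051] z 0.0234 tooly deg 3.07 F [-1.4 -0.2 -0.1] open 0.0927
```

View pics/l3.png

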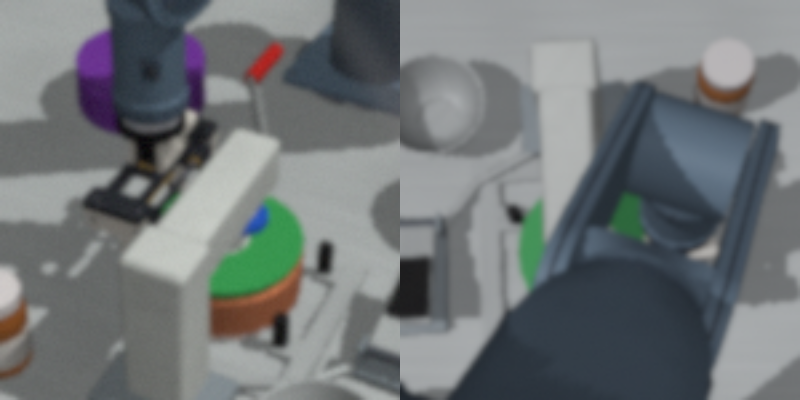

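The tin is under the plate, about 15–20 mm from the pins, with the gripper clear of the beam. I'll push the rest of the way slowly.

send_rows(offset=[[0.004,-0.001,0],[0.008,-0.001,0],[0.012,-0.002,0],[0.016,-0.002,0],[0.018,-0.002,0],[0.018,-0.002,0]], roll=[0,0,0,0,0,0])

```text
time_s: 9.4
ee_pos: [0.5136, -0.0471, 0.0235]
orientation: [0.688, 0.726, -0.0, -0.0]
contact_force: [-0.8, -1.4, -2.1]
opening: 0.0926
finger_force: 1.1
```

send_rows(offset=[[0.002,0,0],[0.004,0,0],[0.005,0,0],[0.005,0,0]], roll=[0,0,0,0])

```text
time_s: 9.8
ee_pos: [0.5141, -0.046, 0.0243]
orientation: [0.688, 0.726, -0.002, 0.002]
contact_force: [-3.0, -16.8, 1.9]
opening: 0.0929
finger_force: 7.6
```

send_rows(offset=[[-0.02,0,0],[-0.05,0,0],[-0.05,0,-0.03],[-0.05,0,-0.07],[-0.05,0,-0.11],[-0.05,-0.03,-0.15],[-0.05,-0.07,-0.186],[-0.05,-0.102,-0.186],[-0.05,-0.102,-0.186]], roll=[0,0,0,0,0,0,0,0,0])

```text
time_s: 10.7
ee_pos: [0.4118, -0.097, 0.211]
orientation: [0.688, 0.725, 0.0, 0.001]
contact_force: [0.1, -0.2, -0.3]
opening: 0.0931
finger_force: 0.0
```

```bash
python3 - <<'E'
from h import *
from station import snapshot
state()
s=[snapshot(n)["frame"] for n in("scene","top")]
cv2.imwrite("pics/s4.png",s[0][:,:,::-1]);cv2.imwrite("pics/t4.png",s[1][:,:,::-1])
b=s[0].copy()
a=s[0].copy()
big=cv2.resize(a[175:275,220:345],(750,600),interpolation=cv2.INTER_CUBIC)
# predicted tin lid rim (z74 r89.5) and base rim
for z,r,col in((.074,.0895,(255,255,0)),(.0,.09,(255,0,255))):
    pts=np.array([(proj("scene",W(P,(r*np.cos(t),r*np.sin(t),z)))-(220,175)+.5)*6 for t in np.linspace(0,6.28,100)])
    cv2.polylines(big,[pts.astype(int)],True,col,1)
cv2.imwrite("pics/l4.png",big[:,:,::-1])
E
```

```text
t 10.7 tcp press [-0.1037 -0.133 ] z 0.211 tooly deg 2.98 F [ 0.1 -0.2 -0.3] open 0.0931
```

View pics/l4.png

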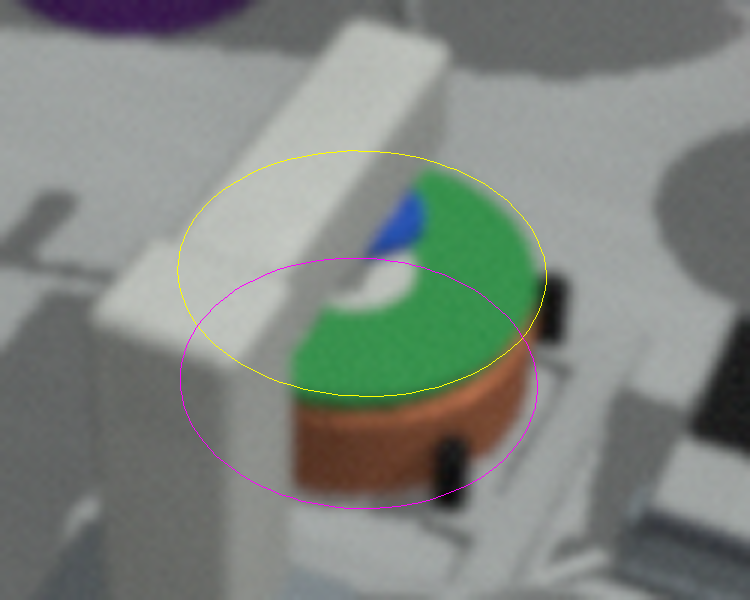

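```bash
python3 - <<'E'
from h import *
def masks(im):
    h=cv2.cvtColor(im,cv2.COLOR_BGR2HSV).astype(int);H,S,V=h[...,0],h[...,1],h[...,2]
    return (H>50)&(H<75)&(S>120)&(V>50), (H<14)&(S>90)&(V>40)&(V<220)
def edges(m,box,cx=None):
    x0,x1,y0,y1=box;mm=m[y0:y1,x0:x1];ys,xs=np.nonzero(mm);return xs,ys
R=[]
for f,box in(("pics/scene0.png",(185,255,170,250)),("pics/s4.png",(225,330,180,275))):
    g,c=masks(cv2.imread(f));x0,x1,y0,y1=box
    out=[]
    for m in(g,c):
        sub=np.zeros_like(m);sub[y0:y1,x0:x1]=m[y0:y1,x0:x1];R.append(sub)
# silhouette of (green|copper) : compare with model hull; fit tin centre using lower/right boundary
from scipy.optimize import minimize
def model(px,py):
    pts=[]
    for z,r in((.074,.0895),(.0,.090),(.06,.09)):
        for t in np.linspace(0,2*np.pi,120): pts.append(proj("scene",(px+r*np.cos(t),py+r*np.sin(t),z)))
    return cv2.convexHull(np.array(pts,np.float32))
def lid(px,py):
    return cv2.convexHull(np.array([proj("scene",(px+.0895*np.cos(t),py+.0895*np.sin(t),.074)) for t in np.linspace(0,2*np.pi,120)],np.float32))
def contour(sub): 
    k,_=cv2.findContours(sub.astype(np.uint8),0,cv2.CHAIN_APPROX_NONE);k=max(k,key=len)[:,0,:].astype(float);return k
k0=contour(R[0]|R[1]);k1=contour(R[2]|R[3])
def fit(k,sel,x0):
    k=k[sel(k)]
    def f(p):
        h=model(*p);return np.array([cv2.pointPolygonTest(h,(float(a),float(b)),True) for a,b in k])-.5
    r=least_squares(f,x0,loss="soft_l1",diff_step=1e-3);return r.x,np.abs(f(r.x)).mean(),len(k)
# boundary on right and bottom only
s0=lambda k:(k[:,1]>205)&(k[:,0]<240)|(k[:,0]>246)
print("init all:",fit(k0,lambda k:k[:,0]<600,[.508,-.168]))
s1=lambda k:((k[:,0]>300)&(k[:,1]<219))|((k[:,1]>250)&(k[:,0]>272)&(k[:,0]<291))
a=fit(k1,s1,[.508,.041]);print("now:",a,inP(a[0]))
print(k0.min(0),k0.max(0),k1.min(0),k1.max(0))
E
```

```text
init all: (array([ 0.47666369, -0.19545717]), np.float64(3.6582239406153625), 132)
now: (array([0.51558997, 0.03648321]), np.float64(0.14263409602939342), 10) [ 0.0069 -0.0052]
[194. 205.] [248. 231.] [269. 204.] [310. 241.]
```

```bash
python3 - <<'E'
from h import *
def g(f,box):
    h=cv2.cvtColor(cv2.imread(f),cv2.COLOR_BGR2HSV).astype(int);m=(h[...,0]>50)&(h[...,0]<75)&(h[...,1]>100)&(h[...,2]>50)
    s=np.zeros(m.shape,np.uint8);x0,x1,y0,y1=box;s[y0:y1,x0:x1]=m[y0:y1,x0:x1]
    k,_=cv2.findContours(s,0,cv2.CHAIN_APPROX_NONE);return max(k,key=len)[:,0,:].astype(float)
T=np.linspace(0,2*np.pi,120)
def hull(p,zl): return cv2.convexHull(np.array([proj("scene",(p[0]+.0895*np.cos(t),p[1]+.0895*np.sin(t),z)) for z in(.074,zl) for t in T],np.float32))
def fit(k,x0,zl):
    f=lambda p:np.array([cv2.pointPolygonTest(hull(p,zl),(float(a),float(b)),True) for a,b in k])-.5
    r=least_squares(f,x0,loss="soft_l1",diff_step=2e-3);return np.round(r.x,4),round(np.abs(f(r.x)).mean(),2)
k0=g("pics/scene0.png",(185,255,170,250));k1=g("pics/s4.png",(225,330,180,275))
kr=k1[(k1[:,0]>=292)|((k1[:,1]>=238)&(k1[:,0]>272))]
k0b=k0[(k0[:,0]>=226)|((k0[:,1]>=214)&(k0[:,0]>206))]
for zl in(.074,.068,.062):
    print(zl,"init",fit(k0,[.505,-.17],zl),fit(k0b,[.505,-.17],zl)); a=fit(kr,[.508,.041],zl);print("now",a,inP(a[0]),len(kr))
# pins re-picked in original: check the projected pins
for x in(-.064,.064):
  for z in(0,.045):print(proj("scene",W(P,(x,.076,z))))
E
```

```text
0.074 init (array([ 0.5134, -0.1641]), np.float64(0.36)) (array([ 0.5146, -0.1656]), np.float64(0.27))
now (array([0.5159, 0.039 ]), np.float64(0.73)) [ 0.0074 -0.0027] 69
0.068 init (array([ 0.51  , -0.1666]), np.float64(0.68)) (array([ 0.5111, -0.1698]), np.float64(0.34))
now (array([0.5125, 0.0357]), np.float64(0.85)) [ 0.0038 -0.0058] 69
0.062 init (array([ 0.506 , -0.1695]), np.float64(1.14)) (array([ 0.5072, -0.174 ]), np.float64(0.62))
now (array([0.5088, 0.0325]), np.float64(1.09)) [-0.0001 -0.0088] 69
[310.36094513 231.69034521]
[311.35996981 220.76564053]
[294.24755285 259.51319199]
[294.9368325  248.38747897]
```

The tin fits to within a few mm of the nest, the 17 N stop force loaded both pins, and the lid is clear of the plate. Now I'll swing the lever down, starting from the -y side.

send_rows(offset=[[0,0,0],[0,0,0],[0,0,0],[0.02,0,0],[0.04,0,0],[0.06,0,0],[0.08,0,0],[0.09,0,0],[0.1,0,0],[0.11,0,0],[0.12,0,0],[0.12,0,0]], roll=[0,0,0,0,0,0,0,0,0,0,0,0], claw=0)

```text
time_s: 12.0
ee_pos: [0.409, 0.0222, 0.21]
orientation: [0.688, 0.726, 0.0, 0.001]
contact_force: [0.4, 0.1, -0.1]
opening: 0.0026
finger_force: 0.1
```

send_rows(offset=[[0.008,0,0],[0.016,0,0],[0.024,0,0],[0.032,0,0],[0.04,0,0],[0.045,0,0],[0.045,0,0]], roll=[0,0,0,0,0,0,0])

```text
time_s: 12.7
ee_pos: [0.4049, 0.0664, 0.2087]
orientation: [0.688, 0.726, -0.002, -0.0]
contact_force: [1.6, -4.4, -2.8]
opening: 0.0003
finger_force: 2.0
```

```bash
python3 -c "
from h import *
state()"
```

```text
t 12.7 tcp press [-0.1021  0.0305] z 0.2087 tooly deg 3.03 F [ 1.6 -4.4 -2.8] open 0.0003
```

send_rows(offset=[[0.004,0,0],[0.008,0,0],[0.011,0,0],[0.011,0,0]], roll=[0,0,0,0])

```text
time_s: 13.1
ee_pos: [0.4042, 0.0753, 0.2081]
orientation: [0.688, 0.725, -0.003, 0.0]
contact_force: [2.1, -11.5, -8.4]
opening: 0.0003
finger_force: 5.9
```

send_rows(offset=[[0.003,0,0],[0.006,0,0],[0.006,0,0]], roll=[0,0,0])

```text
time_s: 13.4
ee_pos: [0.4043, 0.0758, 0.2081]
orientation: [0.688, 0.725, -0.007, 0.004]
contact_force: [2.1, -33.9, -10.6]
opening: 0.0005
finger_force: 16.7
```

The lever is fully down: it stopped at y≈0.0395 with 34 N. Next I'll back off and go over to the pedal.

send_rows(offset=[[-0.03,0,0],[-0.03,0,-0.04],[-0.03,0,-0.085],[0.01,0.02,-0.085],[0.05,0.04,-0.085],[0.09,0.067,-0.085],[0.13,0.067,-0.085],[0.155,0.067,-0.06],[0.155,0.067,-0.015],[0.155,0.067,0.03],[0.155,0.067,0.07],[0.155,0.067,0.1]], roll=[0,0,0,0,0,0,0,0,0,0,0,0])

```text
time_s: 14.6
ee_pos: [0.4616, 0.2422, 0.1067]
orientation: [0.688, 0.725, -0.002, -0.001]
contact_force: [-0.3, -0.2, 0.2]
opening: 0.0
finger_force: 0.0
```

```bash
python3 - <<'E'
from h import *
from station import snapshot
state()
s=[snapshot(n)["frame"] for n in("scene","top")]
cv2.imwrite("pics/s5.png",s[0][:,:,::-1])
ims=[cv2.resize(s[0][140:290,230:380],(600,600),interpolation=cv2.INTER_CUBIC)]
cv2.imwrite("pics/l5.png",ims[0][:,:,::-1])
E
```

```text
t 14.6 tcp press [-0.0362  0.203 ] z 0.1067 tooly deg 3.02 F [-0.3 -0.2  0.2] open 0.0
```

View pics/l5.png

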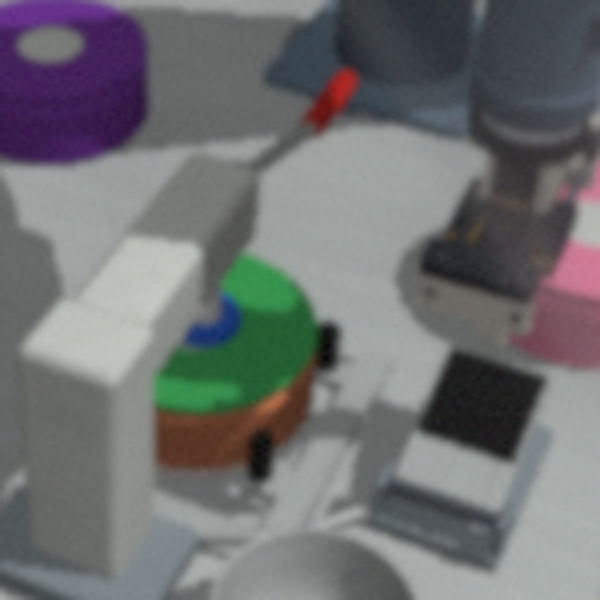

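The plate lies on the lid, the grip is down, and the tin is at both pins. The fingers are above the pedal pad, so I'll press the pedal.

send_rows(offset=[[0,0,0.02],[0,0,0.04],[0,0,0.05],[0,0,0.058],[0,0,0.066],[0,0,0.072],[0,0,0.076],[0,0,0.076]], roll=[0,0,0,0,0,0,0,0])

```text
time_s: 15.5
ee_pos: [0.4628, 0.2426, 0.0365]
orientation: [0.688, 0.726, -0.0, -0.001]
contact_force: [-10.4, -0.9, 18.5]
opening: 0.0003
finger_force: 9.5
```

send_rows(offset=[[0,0,0.003],[0,0,0.006],[0,0,0.006]], roll=[0,0,0])

```text
time_s: 15.8
ee_pos: [0.4629, 0.2427, 0.035]
orientation: [0.688, 0.726, 0.0, 0.0]
contact_force: [-23.5, -5.6, 59.4]
opening: 0.0004
finger_force: 30.5
```

The pedal is on its stop: z 0.035 is level with the hinge, and the force rises steeply there. I'll let it up and go back to the +y side of the lever.

send_rows(offset=[[0,0,0],[0,0,-0.01],[0,0,-0.02],[0,0,-0.03],[0,0,-0.05],[0,0,-0.09],[0,0,-0.13],[0,0,-0.17],[-0.03,-0.02,-0.2],[-0.06,-0.04,-0.2],[-0.103,-0.066,-0.19],[-0.103,-0.066,-0.186]], roll=[0,0,0,0,0,0,0,0,0,0,0,0])

```text
time_s: 17.0
ee_pos: [0.4001, 0.1328, 0.2137]
orientation: [0.689, 0.725, -0.001, -0.0]
contact_force: [-0.1, -0.6, -0.1]
opening: 0.0003
finger_force: 0.0
```

```bash
python3 -c "
from h import *
state()
from station import snapshot
s=snapshot('scene')['frame'];cv2.imwrite('pics/s6.png',s[:,:,::-1])
for f in('scene0','s5','s6'):
    h=cv2.cvtColor(cv2.imread(f'pics/{f}.png'),cv2.COLOR_BGR2HSV).astype(int)
    g=(h[175:275,250:330,0]>50)&(h[175:275,250:330,0]<75)&(h[175:275,250:330,1]>100);ys,xs=np.nonzero(g)
    if len(ys):print(f,'lid right/bottom',250+xs.max(),175+ys.max())
    b=h[220:265,330:370,2]<35;ys,xs=np.nonzero(b);print('pad',xs.mean()+330,ys.mean()+220,len(xs))
"
```

```text
t 17.0 tcp press [-0.1033  0.0971] z 0.2137 tooly deg 2.86 F [-0.1 -0.6 -0.1] open 0.0003
pad 349.5183246073298 240.76178010471205 382
s5 lid right/bottom 310 242
pad 349.43055555555554 240.75555555555556 360
s6 lid right/bottom 310 243
pad 349.70360824742266 240.78865979381442 388
```

send_rows(offset=[[-0.015,0,0],[-0.025,0,0],[-0.035,0,0],[-0.045,0,0],[-0.055,0,0],[-0.065,0,0],[-0.075,0,0],[-0.085,0,0],[-0.093,0,0],[-0.098,0,0],[-0.102,0,0],[-0.102,0,0]], roll=[0,0,0,0,0,0,0,0,0,0,0,0])

```text
time_s: 18.25
ee_pos: [0.4091, 0.0395, 0.2142]
orientation: [0.688, 0.725, 0.005, -0.004]
contact_force: [0.0, 21.9, 4.4]
opening: 0.0004
finger_force: 11.1
```

send_rows(offset=[[0.03,0,0],[0.04,0,-0.03],[0.07,0,-0.07],[0.11,0,-0.1],[0.15,-0.02,-0.12],[0.19,-0.04,-0.12],[0.23,-0.06,-0.12],[0.27,-0.08,-0.12],[0.31,-0.08,-0.12],[0.35,-0.08,-0.12],[0.39,-0.08,-0.12],[0.39,-0.08,-0.12]], roll=[0,0,0,0,0,0,0,0,0,0,0,0])

```text
time_s: 19.45
ee_pos: [0.3073, 0.4235, 0.3327]
orientation: [0.687, 0.727, -0.0, -0.001]
contact_force: [0.8, -0.5, -0.6]
opening: 0.0009
finger_force: 0.0
```

```bash
python3 - <<'E'
from h import *
from station import snapshot
state()
s=[snapshot(n)["frame"] for n in("scene","top")]
for n,i in zip("st",s): cv2.imwrite(f"pics/{n}7.png",i[:,:,::-1])
a=cv2.resize(s[0][170:280,230:340],(600,600),interpolation=cv2.INTER_CUBIC)
for z,r,col in((.064,.0895,(255,255,0)),(.074,.0895,(255,128,0)),(.0,.09,(255,0,255))):
    pts=np.array([(proj("scene",W(P,(r*np.cos(t),r*np.sin(t),z)))-(230,170)+.5)*600/110 for t in np.linspace(0,6.28,100)])
    cv2.polylines(a,[pts.astype(int)],True,col,1)
b=cv2.resize(s[1][110:245,205:250],(200,600),interpolation=cv2.INTER_CUBIC)
cv2.imwrite("pics/l7.png",np.hstack([a,b])[:,:,::-1])
E
```

```text
t 19.45 tcp press [-0.1807  0.3922] z 0.3327 tooly deg 3.28 F [ 0.8 -0.5 -0.6] open 0.0009
```

View pics/l7.png

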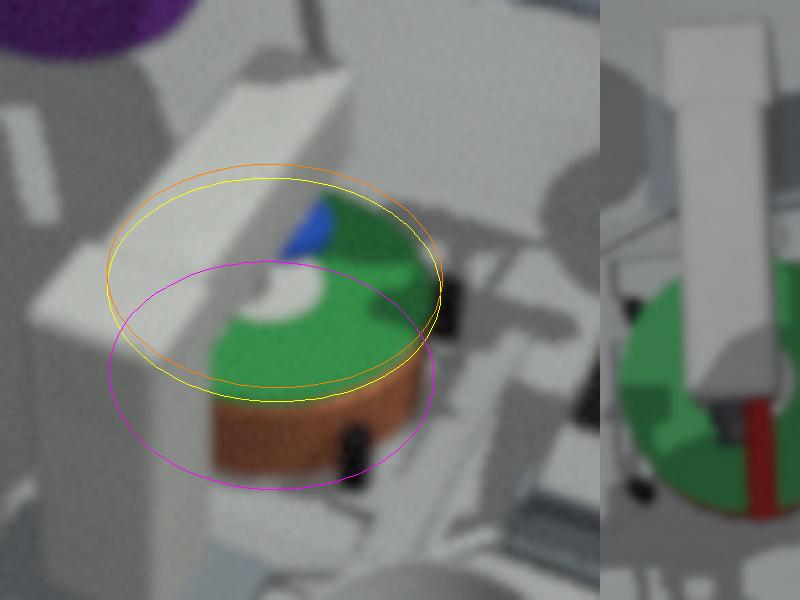

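The lid is home at the 64 mm ring and the lever is up, but the tin may be a few mm short of the pins. I'll measure that in the top view.

```bash
python3 - <<'E'
from h import *
T=np.linspace(0,2*np.pi,180)
def fit(f,cam,z,x0,sel,zl):
    h=cv2.cvtColor(cv2.imread(f),cv2.COLOR_BGR2HSV).astype(int);m=((h[...,0]>45)&(h[...,0]<80)&(h[...,1]>80)&(h[...,2]>40)).astype(np.uint8)
    k,_=cv2.findContours(m,0,cv2.CHAIN_APPROX_NONE);c=proj(cam,(*x0,z));k=np.vstack([q[:,0] for q in k]).astype(float)
    k=k[(np.hypot(*(k-c).T)<34)&(np.hypot(*(k-c).T)>15)];k=k[sel(k,c)]
    def ff(p):
        H=cv2.convexHull(np.array([proj(cam,(p[0]+.0895*np.cos(t),p[1]+.0895*np.sin(t),q)) for q in(z,zl) for t in T],np.float32))
        return np.array([cv2.pointPolygonTest(H,(float(a),float(b)),True) for a,b in k])-.5
    r=least_squares(ff,x0,loss="soft_l1",f_scale=.5,diff_step=2e-3);return np.round(r.x,4),round(np.median(np.abs(ff(r.x))),2),len(k)
left=lambda k,c:((k[:,0]<c[0]-12)|((k[:,1]>c[1]+24)))&(np.hypot(*(k-c).T)>24)
right=lambda k,c:((k[:,0]>c[0]+14)|(k[:,1]>c[1]+14))&(k[:,0]>c[0]-5)
print("top init",fit("pics/top0.png","top",.074,[.508,-.168],left,.072))
a=fit("pics/t7.png","top",.064,[.508,.041],left,.062);print("top now",a,inP(a[0]))
# pins in top
im=cv2.imread("pics/t7.png");v=im.max(2);
n,l,s,c=cv2.connectedComponentsWithStats((v[160:240,195:225]<50).astype(np.uint8))
for i in range(1,n):
    if s[i,4]>4: print("dark",c[i]+(195,160),s[i,4])
for x in(-.064,.064):
    for z in (.0,.045): print("pin pred",proj("top",W(P,(x,.076,z))))
E
```

```text
top init (array([ 0.5086, -0.1686]), np.float64(0.27), 89)
top now (array([0.5108, 0.0362]), np.float64(0.34), 84) [ 0.0021 -0.0052]
dark [211.71428571 178.85714286] 7
dark [213.82608696 220.04347826] 23
pin pred [215.41310079 221.19512108]
pin pred [213.6578199  219.19877549]
pin pred [213.72838126 181.90880609]
pin pred [211.9508061  178.36703396]
```

In the top view the tin sits about (+2, -5) mm from the nest, probably against only the +x pin. I'll nudge it with closed fingers slightly on the +x side so that it rolls onto both pins.

send_rows(offset=[[-0.045,0.02,0],[-0.09,0.04,0],[-0.135,0.06,0],[-0.18,0.08,0],[-0.225,0.1,0],[-0.27,0.12,0],[-0.315,0.14,0],[-0.36,0.16,0],[-0.405,0.18,0],[-0.45,0.196,0],[-0.5,0.196,0],[-0.547,0.196,0]], roll=[0,0,0,0,0,0,0,0,0,0,0,0], claw=0)

```text
time_s: 20.75
ee_pos: [0.5318, -0.1198, 0.3339]
orientation: [0.689, 0.725, -0.0, 0.0]
contact_force: [0.2, 1.1, -0.7]
opening: 0.0003
finger_force: 0.0
```

send_rows(offset=[[0,0,0.02],[0,0,0.06],[0,0,0.1],[0,0,0.14],[0,0,0.18],[0,0,0.22],[0,0,0.26],[0,0,0.29],[0,0,0.305],[0.01,0,0.305],[0.02,0,0.305],[0.02,0,0.305]], roll=[0,0,0,0,0,0,0,0,0,0,0,0])

```text
time_s: 21.95
ee_pos: [0.5319, -0.0957, 0.0301]
orientation: [0.688, 0.726, 0.0, 0.001]
contact_force: [1.0, -0.2, -0.5]
opening: 0.0004
finger_force: 0.0
```

```bash
python3 -c "
from h import *
state()"
```

```text
t 21.95 tcp press [ 0.0163 -0.138 ] z 0.0301 tooly deg 3.07 F [ 1.  -0.2 -0.5] open 0.0004
```

send_rows(offset=[[0.015,0,0],[0.03,0,0],[0.034,0,0],[0.036,0,0],[0.036,0,0]], roll=[0,0,0,0,0])

```text
time_s: 22.45
ee_pos: [0.5298, -0.0604, 0.0288]
orientation: [0.688, 0.726, -0.0, 0.0]
contact_force: [-0.4, -0.6, 0.1]
opening: 0.0003
finger_force: 0.0
```

send_rows(offset=[[0.001,0,0],[0.002,0,0],[0.003,0,0],[0.003,0,0]], roll=[0,0,0,0])

```text
time_s: 22.85
ee_pos: [0.5299, -0.0594, 0.0288]
orientation: [0.688, 0.726, -0.001, 0.001]
contact_force: [-0.8, -6.5, -0.6]
opening: 0.0002
finger_force: 3.4
```

send_rows(offset=[[0.001,0,0],[0.002,0,0],[0.003,0,0],[0.003,0,0]], roll=[0,0,0,0])

```text
time_s: 23.25
ee_pos: [0.53, -0.0586, 0.0293]
orientation: [0.688, 0.726, -0.002, 0.002]
contact_force: [-3.0, -15.2, 2.1]
opening: 0.0003
finger_force: 7.4
```

send_rows(offset=[[-0.025,0,0],[-0.025,0.02,0],[-0.025,0.04,0],[-0.01,0.04,0],[-0.004,0.04,0],[0,0.04,0],[0.002,0.04,0],[0.002,0.04,0]], roll=[0,0,0,0,0,0,0,0])

```text
time_s: 24.05
ee_pos: [0.5686, -0.05, 0.0287]
orientation: [0.688, 0.726, -0.0, -0.0]
contact_force: [-0.4, 0.1, -0.4]
opening: 0.0006
finger_force: 0.0
```

send_rows(offset=[[0.001,0,0],[0.002,0,0],[0.003,0,0],[0.003,0,0]], roll=[0,0,0,0])

```text
time_s: 24.45
ee_pos: [0.5691, -0.0479, 0.0287]
orientation: [0.688, 0.726, -0.0, 0.0]
contact_force: [-0.1, -1.5, 0.3]
opening: 0.0006
finger_force: 0.5
```

send_rows(offset=[[0.001,0,0],[0.002,0,0],[0.003,0,0],[0.003,0,0]], roll=[0,0,0,0])

```text
time_s: 24.85
ee_pos: [0.5699, -0.0465, 0.0291]
orientation: [0.688, 0.726, -0.0, 0.002]
contact_force: [0.1, -9.5, -0.8]
opening: 0.0004
finger_force: 3.6
```

send_rows(offset=[[0.001,0,0],[0.001,0,0],[-0.02,0,0],[-0.045,0,0],[-0.045,0,-0.04],[-0.045,0,-0.08],[-0.045,0,-0.12],[-0.045,0,-0.16],[-0.045,0,-0.2],[-0.045,0,-0.24],[-0.045,0,-0.28],[-0.045,0,-0.305]], roll=[0,0,0,0,0,0,0,0,0,0,0,0])

```text
time_s: 26.05
ee_pos: [0.5718, -0.0892, 0.3372]
orientation: [0.688, 0.726, 0.001, 0.002]
contact_force: [1.0, 0.6, 0.1]
opening: 0.0001
finger_force: 0.0
```

send_rows(offset=[[0.045,-0.02,0],[0.09,-0.04,0],[0.135,-0.06,0],[0.18,-0.08,0],[0.225,-0.1,0],[0.27,-0.12,0],[0.315,-0.14,0],[0.36,-0.16,0],[0.405,-0.18,0],[0.45,-0.2,0],[0.49,-0.22,0],[0.53,-0.23,0]], roll=[0,0,0,0,0,0,0,0,0,0,0,0])

```text
time_s: 27.25
ee_pos: [0.3112, 0.4294, 0.334]
orientation: [0.688, 0.726, 0.0, -0.0]
contact_force: [0.9, 0.5, -0.2]
opening: 0.0007
finger_force: 0.0
```

```bash
cat > m.py <<'E'
from h import *
from station import snapshot
state()
for n in("scene","top"):cv2.imwrite(f"pics/{n}9.png",snapshot(n)["frame"][:,:,::-1])
T=np.linspace(0,2*np.pi,180)
def pts(f,cam,z,x0,sel,rmin):
    h=cv2.cvtColor(cv2.imread(f),cv2.COLOR_BGR2HSV).astype(int);m=((h[...,0]>45)&(h[...,0]<80)&(h[...,1]>80)&(h[...,2]>40)).astype(np.uint8)
    k,_=cv2.findContours(m,0,cv2.CHAIN_APPROX_NONE);c=proj(cam,(*x0,z));k=np.vstack([q[:,0] for q in k]).astype(float)
    r=np.hypot(*(k-c).T);k=k[(r<36)&(r>rmin)];return k[sel(k,c)]
def res(cam,k,p,z):
    H=cv2.convexHull(np.array([proj(cam,(p[0]+.0895*np.cos(t),p[1]+.0895*np.sin(t),z)) for t in T],np.float32))
    return np.array([cv2.pointPolygonTest(H,(float(a),float(b)),True) for a,b in k])-.5
left=lambda k,c:((k[:,0]<c[0]-12)|((k[:,1]>c[1]+24)))
right=lambda k,c:(k[:,0]>c[0]+12)
bott=lambda k,c:(k[:,0]>c[0]+12)&(k[:,1]<c[1]+8)
for tag,ft,fs,z,x0 in(("init","top0","scene0",.074,[.508,-.168]),("before","t7","s7",.064,[.511,.037]),("now","top9","scene9",.064,[.511,.037])):
    kt=pts(f"pics/{ft}.png","top",z,x0,left,24);ks=pts(f"pics/{fs}.png","scene",z,x0,bott,18)
    a=least_squares(lambda p:res("top",kt,p,z),x0,loss="soft_l1",f_scale=.5,diff_step=2e-3)
    b=least_squares(lambda p:np.r_[res("top",kt,p[:2],p[2]),res("scene",ks,p[:2],p[2])],[*x0,z],loss="soft_l1",f_scale=.5,diff_step=2e-3)
    print(tag,np.round(a.x,4),inP(a.x),"both",np.round(b.x,4),inP(b.x[:2]),len(kt),len(ks))
E
python3 m.py
```

```text
t 27.25 tcp press [-0.1766  0.3979] z 0.334 tooly deg 3.11 F [ 0.9  0.5 -0.2] open 0.0007
init [ 0.5083 -0.1684] [-0.0111 -0.2094] both [ 0.5088 -0.1686  0.0708] [-0.0106 -0.2097] 89 28
before [0.5108 0.0363] [ 0.0021 -0.0052] both [0.511  0.0374 0.0603] [ 0.0024 -0.004 ] 88 35
now [0.5104 0.0371] [ 0.0017 -0.0043] both [0.5107 0.0381 0.0603] [ 0.0021 -0.0033] 87 35
```

The lid is home: its measured height dropped 10.5 mm. A diagonal nudge from the +x/-y side, aimed at the far pin, will settle whether both pins are touched.

send_rows(offset=[[-0.041,0.024,0],[-0.082,0.047,0],[-0.123,0.07,0],[-0.165,0.094,0],[-0.206,0.117,0],[-0.247,0.141,0],[-0.288,0.165,0],[-0.33,0.188,0],[-0.371,0.211,0],[-0.412,0.235,0],[-0.453,0.258,0],[-0.495,0.282,0]], roll=[0,0,0,0,0,0,0,0,0,0,0,0])

```text
time_s: 28.55
ee_pos: [0.6215, -0.0542, 0.3337]
orientation: [0.688, 0.725, 0.0, -0.0]
contact_force: [0.8, 0.6, -0.1]
opening: 0.0005
finger_force: 0.0
```

send_rows(offset=[[0,0,0],[0,0,0.04],[0,0,0.08],[0,0,0.12],[0,0,0.16],[0,0,0.2],[0,0,0.24],[0,0,0.27],[0,0,0.297],[0,0,0.297]], roll=[0,0,0,0,0,0,0,0,0,0])

```text
time_s: 29.55
ee_pos: [0.6175, -0.0508, 0.0328]
orientation: [0.688, 0.725, -0.002, -0.004]
contact_force: [-0.3, -0.3, 0.8]
opening: 0.0003
finger_force: 0.0
```

```bash
python3 -c "
from h import *
state()"
```

```text
t 29.55 tcp press [ 0.1041 -0.0977] z 0.0328 tooly deg 3.01 F [-0.3 -0.3  0.8] open 0.0003
```

send_rows(offset=[[0.008,-0.008,0],[0.014,-0.014,0],[0.018,-0.018,0],[0.018,-0.018,0]], roll=[0,0,0,0])

```text
time_s: 29.95
ee_pos: [0.6023, -0.0339, 0.0382]
orientation: [0.688, 0.726, 0.0, 0.001]
contact_force: [0.7, 0.6, 1.2]
opening: 0.0004
finger_force: 0.0
```

send_rows(offset=[[0.001,-0.001,0],[0.002,-0.002,0],[0.002,-0.002,0]], roll=[0,0,0])

```text
time_s: 30.25
ee_pos: [0.6004, -0.0329, 0.0368]
orientation: [0.688, 0.726, 0.0, 0.0]
contact_force: [0.1, -0.0, -0.7]
opening: 0.0004
finger_force: 0.0
```

send_rows(offset=[[0.001,-0.001,0],[0.002,-0.002,0],[0.002,-0.002,0]], roll=[0,0,0])

```text
time_s: 30.55
ee_pos: [0.598, -0.0309, 0.0365]
orientation: [0.688, 0.726, -0.0, -0.0]
contact_force: [-0.6, -0.4, 0.4]
opening: 0.0007
finger_force: 0.0
```

send_rows(offset=[[0.001,-0.001,0],[0.002,-0.002,0],[0.002,-0.002,0]], roll=[0,0,0])

```text
time_s: 30.85
ee_pos: [0.5959, -0.0289, 0.0366]
orientation: [0.688, 0.726, -0.0, -0.0]
contact_force: [1.1, -0.3, 0.1]
opening: 0.0004
finger_force: 0.0
```

send_rows(offset=[[0.001,-0.001,0],[0.002,-0.002,0],[0.002,-0.002,0]], roll=[0,0,0])

```text
time_s: 31.15
ee_pos: [0.5939, -0.0271, 0.0367]
orientation: [0.688, 0.726, 0.0, 0.0]
contact_force: [1.0, 0.4, -0.2]
opening: 0.0003
finger_force: 0.1
```

send_rows(offset=[[0.001,-0.001,0],[0.002,-0.002,0],[0.002,-0.002,0]], roll=[0,0,0])

```text
time_s: 31.45
ee_pos: [0.5923, -0.0257, 0.0369]
orientation: [0.688, 0.726, 0.0, 0.001]
contact_force: [1.4, -2.9, -0.7]
opening: 0.0007
finger_force: 1.6
```

send_rows(offset=[[0.001,-0.001,0],[0.002,-0.002,0],[0.002,-0.002,0]], roll=[0,0,0])

```text
time_s: 31.75
ee_pos: [0.5916, -0.0254, 0.0373]
orientation: [0.689, 0.725, 0.0, 0.002]
contact_force: [4.8, -8.6, -1.7]
opening: 0.0005
finger_force: 2.9
```

send_rows(offset=[[0.001,-0.001,0],[0.002,-0.002,0],[0.002,-0.002,0]], roll=[0,0,0])

```text
time_s: 32.05
ee_pos: [0.5911, -0.0255, 0.0377]
orientation: [0.689, 0.724, 0.001, 0.004]
contact_force: [8.2, -14.9, -2.8]
opening: 0.0005
finger_force: 3.6
```

send_rows(offset=[[-0.02,0.02,0],[-0.03,0.03,-0.02],[-0.03,0.03,-0.06],[-0.03,0.03,-0.1],[-0.03,0.03,-0.14],[-0.03,0.03,-0.18],[-0.03,0.03,-0.22],[-0.03,0.03,-0.26],[-0.03,0.03,-0.3],[0.01,0.01,-0.3],[0.05,-0.01,-0.3],[0.09,-0.03,-0.3]], roll=[0,0,0,0,0,0,0,0,0,0,0,0])

```text
time_s: 33.25
ee_pos: [0.5515, 0.0682, 0.3365]
orientation: [0.688, 0.725, 0.0, -0.001]
contact_force: [0.3, 0.6, 0.3]
opening: 0.0007
finger_force: 0.0
```

send_rows(offset=[[0.045,-0.02,0],[0.09,-0.04,0],[0.135,-0.06,0],[0.18,-0.085,0],[0.225,-0.11,0],[0.265,-0.14,0],[0.305,-0.17,0],[0.34,-0.2,0],[0.37,-0.22,0],[0.4,-0.24,0],[0.4,-0.24,0],[0.4,-0.24,0]], roll=[0,0,0,0,0,0,0,0,0,0,0,0])

```text
time_s: 34.45
ee_pos: [0.291, 0.4537, 0.3363]
orientation: [0.687, 0.726, -0.001, -0.0]
contact_force: [0.7, -0.2, -0.5]
opening: 0.0004
finger_force: 0.0
```

```bash
python3 m.py; python3 -c "
from h import *
h=cv2.cvtColor(cv2.imread('pics/top9.png'),cv2.COLOR_BGR2HSV).astype(int);m=((h[...,0]<5)|(h[...,0]>175))&(h[...,1]>170)&(h[...,2]>60)
n,l,s,c=cv2.connectedComponentsWithStats(m.astype(np.uint8));print('red',[(c[i].round(1),s[i,4]) for i in range(1,n) if s[i,4]>20],'pred up',proj('top',W(P,(-.089,-.0177,.248))))"
```

```text
t 34.45 tcp press [-0.1955  0.4232] z 0.3363 tooly deg 3.17 F [ 0.7 -0.2 -0.5] open 0.0004
init [ 0.5083 -0.1684] [-0.0111 -0.2094] both [ 0.5088 -0.1686  0.0708] [-0.0106 -0.2097] 89 28
before [0.5108 0.0363] [ 0.0021 -0.0052] both [0.511  0.0374 0.0603] [ 0.0024 -0.004 ] 88 35
now [0.5085 0.0383] [-0.0001 -0.003 ] both [0.5089 0.0394 0.0592] [ 0.0004 -0.0019] 89 36
red [(array([240.6, 212.8]), np.int32(125))] pred up [242.18773234 215.08276874]
```

The tin is now centred against both pins, the lid is home and the lever is up, so I'm handing the job in.

```bash
python3 -c "
from station import order
print(order.close_job())"
```

```text
the job is handed in; nothing more can be done
None
```

The job is handed in: the lid is home, the tin stands against both stop pins and the lever is fully up. After the pressing I nudged the tin about 3 mm to bring it onto the second pin, and the verdict was not shown.

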